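# Clear a broken chocolate tablet into the re-melt drawer

## Robot

A 6-joint arm with a two-finger parallel gripper is mounted at the origin on the work surface. World frame = base frame: x ahead of the robot, y to its left, z up, the work surface at z = 0. Lengths are in m, angles in rad, forces in N, time in s.
With the tool pointing down it reaches from about 0.375 to 0.9 m from the base axis. Payload 3.1 kg.
Tool frame: the origin (TCP) lies at the centre of the arm's flange, where the gripper is bolted on; the fingertips stand 182 mm ahead of it and the grasp point (between the pads) lies 164 mm ahead of it; z points along the fingers, y is the line along which they close (so a half turn about z gives the same grasp; the last joint's range is limited). The gripper opens to 87 mm and grips with 3 to 60 N. Pads are 19 mm wide; open, the fingers measure 117 mm over their backs; the gripper's body (75 mm by 190 mm) begins 51 mm behind the grasp point.
Start: joints at [1.171, 0.527, 1.433, -0, 1.181, -0.178], TCP at [0.137, 0.61, 0.405] pointing down, gripper open.
Joint ranges: [-3.08, 3.08], [-0.75, 2.2], [0.22, 2.44], [-1.43, 4.57], [0, 2.65], [-2.85, 2.85]. Speed limits (rad/s): [2.79, 2.79, 3.14, 3.14, 3.14, 3.14].

## Interface

Orientations are given as a unit quaternion [x, y, z, w].
In Python, from rig import * gives the robot as it stands.
- The arm moves only by the tool move_arm, never from a script. Its argument "commands" is a list that holds one entry, the list of rows, each a list of 6 numbers: the shift along the tool's x, y, z in units of 40 mm (1.0 is 40 mm), then the turn, a rotation vector about the tool's x, y, z in rad. A call has 1 to 12 rows; each row is the pose to reach, as a shift and turn from the pose commanded when the call began, along the tool's axes at that moment; what a row does not reach only later rows make up. A row lasts 1/8 s, in which the tool goes at most 62.5 mm and 10.7 degrees, less where a joint would pass 70% of its speed; a pose out of reach is approached as far as the arm can. A call with a gripper value outside its range is refused whole. "claw" is the closure, from -1 (fully open) to 1 (shut), so that 0 is half open, set as the call begins (left out, the last holds). The fingers move at their own pace and stop on an object; "squeeze" is the grip in N (left out, the last holds). Time passes only in rows, so rows that repeat a pose let the fingers close. It gives the time, the measured TCP pose, the force, the opening and the grip force at its end, in the units of the state.
- get_obs(): the state, without advancing time (a new reading comes with each control period).
- camera(name): name is "scene" or "top" or "wrist"; returns a dict with "pixels" (384x512x3 uint8, blue, green, red), "range_z" (384x512 float32, m along the optical axis (not along the pixel's ray), 0 where there is no reading), "camera_matrix" (3x3 intrinsics, pixels), "extrinsics" (4x4, takes a point from world to camera coordinates). Camera axes: x right, y up, looking along -z (the intrinsics and any distortion apply to the point x, -y, -z); pixel columns grow to the right and rows downward; lengths in m; the calibration is good to about 2 mm. A picture is of the moment at which its call begins.
- hand_in(): hands the job in; it is judged then, once.
The state is a dict: "time": time; "q": joint angles; "joint_velocities": joint speeds; "joint_torque": joint torques, N m; "position": TCP position; "tool_rot": TCP orientation; "ft_force": force on the tool from outside, world axes, zero at the start; "moment": the same for the moment, N m; "grip_width": finger opening in m; "grip_force": force on a finger pad.
Only numpy, scipy, OpenCV 4.12 (cv2) and the standard library are available. Lean on these libraries where they do the work, as an engineer would, in place of code of your own. Each camera call takes 0.05 s, during which the arm holds its last target. There are 200 camera calls.

## Task

One of the two chocolate tablets on the marble has lost a corner and has to go back for re-melting: pull the drawer under the counter's edge all the way out, slide the broken tablet across the marble and over the edge so that it drops into the pan in the drawer, then push the drawer fully home. The tablet is cracked, so slide it and do not lift it; leave the whole tablet, the mould, the shaker and the scraper where they are.

Things in the scene. Friction and masses are not known exactly. Their poses are not given: they have to be found in the camera images.
- tablet_broken: Dark chocolate tablet flat on the marble, 140 (its x) x 96 (its y) x 13 mm, 0.18 kg. Its (+x, +y) corner, 35 (x) x 32 (y) mm, is broken off raggedly; the -x and -y sides are straight over their full length, the +x side only from its y = -48 to +16 mm. Origin: underside centre of the full 140 x 96 outline. Starts with its x within 0.25 rad of world x. Too wide to grip flat.
- tablet_whole: The same tablet with all four corners, 140 (its x) x 96 (its y) x 13 mm, 0.2 kg, loose on the marble. It lies on either side of the broken one along world x, about 0.2 m away between centres. Origin: centre of its underside. Must stay.
- counter_edge (a point): A point on the top rim of the marble's straight front edge. The edge runs along world x; the marble (20 mm thick, top at z = 0) lies on the -y side of it, open air on the +y side. Only its y and z matter.
- drawer_box (a joint): How far the re-melt drawer is pulled out, in m, towards world +y: 0 shut, 0.155 at its stop. It starts shut or up to 25 mm ajar. It has about 2.5 N of sliding friction and stays where it is left.
- handle (a point): Middle of the drawer's bar handle: a level round bar, 12 mm thick, 160 mm long along world x, 50 mm below the marble's top; with the drawer shut 53 mm beyond the marble's edge. Behind it is 39 mm of free space, then the drawer's steel front (340 mm wide, its top 25 mm below the marble's top). Moves with the drawer.
- pan (a point): Centre of the inner floor of the open steel pan in the drawer, axes as the world's. Inside 246 (x) x 146 (y) mm, 98 mm deep; floor 132 mm, rim 34 mm below the marble's top. With the drawer at its stop the pan's inside reaches from 10 mm behind the marble's edge to 136 mm beyond it. Moves with the drawer.
- mould: Pale plastic praline mould, 275 x 135 x 24 mm, filled, lying on the marble behind the tablets (-y side). Origin: centre of its underside. Must stay.
- shaker: Steel cocoa shaker, 72 mm diameter, 106 mm tall, standing on the marble beyond the tablets (+x). Origin: centre of its underside. Must stay.
- scraper: Bench scraper with 150 x 85 mm steel blade and black 29 mm round handle, lying flat on the marble beyond the mould. Origin: on the marble below the blade, near the handle. Must stay.
There are look-alikes about, which are no part of the job. Leave any orange look-alike of the tablet_broken alone.

How it is judged:
On the way, in this order (a step that is already met when the one before it is completed fails the run):
1. the drawer is pulled out, at least 120 mm (value of joint drawer_box above 0.12 m), for 0.2 s.
2. the broken tablet lies in the pan of the open drawer (value of joint drawer_box above 0.1 m and x of tablet_broken in the frame of pan between -0.123 and 0.123 m and y of tablet_broken in the frame of pan between -0.075 and 0.075 m and z of tablet_broken in the frame of pan below 0.07 m and linear speed of tablet_broken below 0.05 m/s), for 0.2 s.
At the end, for the whole second after the job is handed in: The drawer is shut to within 6 mm, the broken tablet lies at rest inside the pan (its origin within the pan's inside and less than 70 mm above its floor), and the whole tablet, mould, shaker and scraper are within 15 mm of where they were (value of joint drawer_box below 0.006 m and x of tablet_broken in the frame of pan between -0.123 and 0.123 m and y of tablet_broken in the frame of pan between -0.075 and 0.075 m and z of tablet_broken in the frame of pan between -0.01 and 0.07 m and linear speed of tablet_broken below 0.02 m/s and distance of each of tablet_whole, mould, shaker, scraper from where it was at the start of the episode below 0.015 m); the robot touches nothing.
It fails at once if the broken tablet is lifted more than 25 mm off the marble (height (world z) of tablet_broken above 0.025 m).
It fails at once if the whole tablet is moved by more than 15 mm (distance of tablet_whole from where it was at the start of the episode above 0.015 m).
It fails at once if the mould is moved by more than 15 mm (distance of mould from where it was at the start of the episode above 0.015 m).
It fails at once if the shaker is moved by more than 15 mm (distance of shaker from where it was at the start of the episode above 0.015 m).
It fails at once if the scraper is moved by more than 15 mm (distance of scraper from where it was at the start of the episode above 0.015 m).
It also fails if it takes over 72 s, if anything falls off the work surface, if the arm or the gripper's body presses on something with over 40 N, if the wrist force passes 120 N, or if a joint passes its speed limit or range.

## Working session

There is one attempt and no reset: what is moved stays moved. The work goes in short steps, Python scripts to look and compute and a tool call to move; the robot and the scene stay as the last step left them, time stands still between calls to the robot, and variables do not carry over. Pictures are saved under pics/ and viewed, at most 10 in all, crops included, and the job is handed in when it is done.

Besides the shell and the picture viewer there is one more tool, called after ">>>" as name([rows], argument=value, ...), one row to a line, values as JSON. move_arm: Moves the arm, as the interface text tells. Its arguments: {"type":"object","properties":{"commands":{"type":"array","items":{"type":"array","items":{"type":"array","items":{"type":"number"}}}},"claw":{"type":"number"},"squeeze":{"type":"number"}},"required":["commands"]}

```bash
mkdir -p pics
cat > h.py <<'E'
from rig import *
import numpy as np, cv2
def cloud(c):
    K=c["camera_matrix"];Z=c["range_z"];v,u=np.mgrid[:384,:512]
    P=np.stack([(u-K[0,2])/K[0,0]*Z,-(v-K[1,2])/K[1,1]*Z,-Z],-1)
    E=np.array(c["extrinsics"]);return (P-E[:3,3])@E[:3,:3]
E
python3 - <<'E'
from h import *
for n in("top","scene"):
    c=camera(n);cv2.imwrite(f"pics/{n}0.png",c["pixels"]);np.savez(f"{n}0.npz",**c)
    W=cloud(c);print(n,c["camera_matrix"].tolist(),[k for k in c]);
    for v in range(20,384,60):print([tuple(np.round(W[v,u],3).tolist()) for u in range(30,512,90)])
o=get_obs();print(o["position"],o["tool_rot"],o["time"],o["ft_force"])
E
```

```text
top [[391.832833662642, 0.0, 255.77275411597375], [0.0, 391.832833662642, 183.43417654944656], [0.0, 0.0, 1.0]] ['pixels', 'range_z', 'camera_matrix', 'extrinsics']
[(1.575, 1.064, -0.751), (1.597, 0.59, -0.748), (1.629, 0.12, -0.759), (1.65, -0.354, -0.754), (1.68, -0.829, -0.76), (1.697, -1.297, -0.751)]
[(1.234, 1.003, -0.753), (1.256, 0.546, -0.749), (0.893, -0.024, -0.0), (0.907, -0.291, 0.0), (0.906, -0.548, 0.029), (1.349, -1.269, -0.746)]
[(0.916, 0.943, -0.75), (0.938, 0.504, -0.748), (0.706, -0.039, 0.0), (0.714, -0.294, 0.016), (0.734, -0.554, -0.001), (0.891, -1.032, -0.38)]
[(0.344, -0.189, 1.066), (0.642, 0.463, -0.741), (0.532, -0.053, 0.002), (0.545, -0.301, 0.003), (0.556, -0.544, 0.015), (0.674, -1.071, -0.479)]
[(0.346, 0.845, -0.759), (0.358, 0.184, -0.026), (0.37, -0.065, 0.0), (0.383, -0.305, 0.004), (0.395, -0.545, 0.0), (0.439, -1.07, -0.51)]
[(0.088, 0.796, -0.755), (0.206, 0.155, 0.001), (0.219, -0.077, 0.002), (0.231, -0.309, -0.0), (0.243, -0.539, 0.007), (0.209, -1.072, -0.544)]
[(-0.15, 0.745, -0.741), (0.064, 0.137, -0.001), (0.077, -0.089, 0.003), (0.0
[... 702 characters left out ...]
6), (0.913, -0.357, 0.025), (0.699, -0.22, 0.002), (0.483, -0.066, -0.0), (0.271, 0.09, 0.001), (-0.644, 0.177, -0.739)]
[(1.429, -0.904, -0.753), (0.989, -0.186, 0.023), (0.796, -0.059, 0.001), (0.602, 0.081, -0.0), (-0.006, 0.132, -0.753), (-0.355, 0.389, -0.744)]
[(1.511, -0.608, -0.747), (1.185, -0.373, -0.749), (0.877, 0.074, 0.002), (0.602, 0.14, -0.439), (0.209, 0.331, -0.746), (-0.113, 0.563, -0.744)]
[(1.584, -0.366, -0.751), (1.281, -0.148, -0.746), (0.959, 0.14, -0.284), (0.682, 0.282, -0.752), (0.385, 0.496, -0.749), (0.088, 0.71, -0.748)]
[0.13732967 0.60941783 0.40388003] [ 1.10636593e-01  9.93860458e-01 -9.31058170e-04 -2.58914835e-04] 0.1 [-0.87791708 -0.16671259  0.10319385]
```

View pics/top0.png

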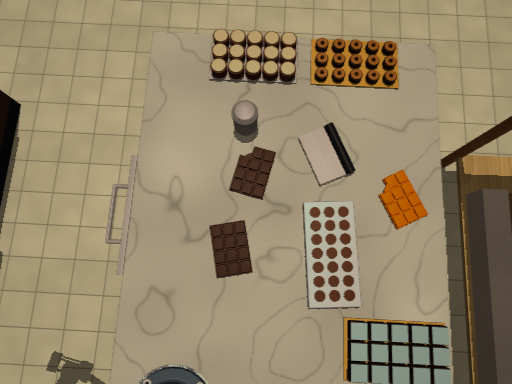

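View pics/scene0.png

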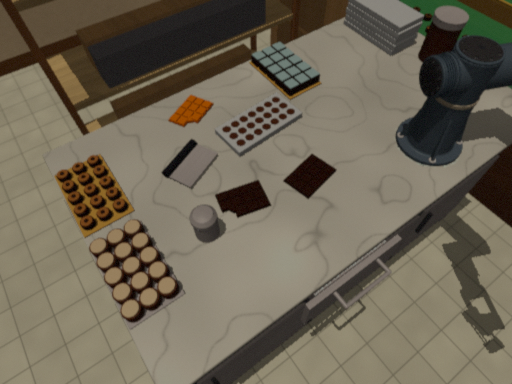

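The top view (world +x up, +y left) shows the broken tablet at about (253,172) with its missing corner up-left. The whole tablet is at (231,249), the shaker at (245,120), and the drawer handle bar at about (113,213). Next I'll measure them.

Run:
```python
from h import *
c=dict(np.load("top0.npz"));K=c["camera_matrix"];E=c["extrinsics"]
C=-E[:3,:3].T@E[:3,3];print("cam",C)
def onplane(px,z):
    px=np.atleast_2d(px).astype(float);d=np.c_[(px[:,0]-K[0,2])/K[0,0],-(px[:,1]-K[1,2])/K[1,1],-np.ones(len(px))]@E[:3,:3]
    return C+d*((z-C[2])/d[:,2])[:,None]
g=c["pixels"].max(2);W=cloud(c)
for n,(x0,y0,x1,y1) in dict(br=(222,140,285,205),wh=(203,212,260,285)).items():
    m=np.zeros_like(g);m[y0:y1,x0:x1]=(g[y0:y1,x0:x1]<105)
    m=cv2.morphologyEx(m,cv2.MORPH_CLOSE,np.ones((5,5)))
    k,l,s,_=cv2.connectedComponentsWithStats(m);i=1+s[1:,4].argmax()
    cn=max(cv2.findContours((l==i).astype(np.uint8),0,1)[0],key=cv2.contourArea)[:,0]
    w=onplane(cn,.008)[:,:2]
    r=cv2.minAreaRect((w*1000).astype(np.float32));print(n,r,cv2.boxPoints(r).round(1).tolist(),"z",np.median(W[l==i][:,2]))
    a=cv2.approxPolyDP((w*1000).astype(np.float32),6,True)[:,0];print(a.round(0).tolist())
# handle & edge
for v in range(175,265,10):
    print(v,[(u,*(W[v,u]*1000).round().astype(int).tolist()) for u in list(range(104,146,3))if W[v,u][2]>-.3])
sh=W[95:145,228:262].reshape(-1,3);sh=sh[sh[:,2]>.09];print("shaker top",sh.mean(0),sh.min(0),sh.max(0))
```

```text
cam [ 0.34391199 -0.18935057  1.06556936]
br ((619.8413696289062, -164.913330078125), (96.74101257324219, 142.9860382080078), 76.5052261352539) [[539.0, -195.3000030517578], [678.0999755859375, -228.60000610351562], [700.5999755859375, -134.60000610351562], [561.5999755859375, -101.19999694824219]] z 0.012583661585757435
[[690.0, -166.0], [671.0, -158.0], [664.0, -128.0], [565.0, -104.0], [541.0, -196.0], [678.0, -226.0]]
wh ((402.3656005859375, -117.96774291992188), (141.623046875, 96.66315460205078), 12.507720947265625) [[322.79998779296875, -86.0999984741211], [343.70001220703125, -180.5], [482.0, -149.8000030517578], [461.0, -55.400001525878906]] z 0.012873054924602261
[[481.0, -147.0], [463.0, -64.0], [454.0, -57.0], [327.0, -88.0], [345.0, -176.0]]
175 [(131, 597, 181, -20), (134, 598, 174, -24), (137, 593, 157, 0), (140, 594, 149, -1), (143, 594, 141, 0)]
185 [(113, 569, 236, -40), (116, 570, 229, -44), (119, 571, 221, -45), (122, 571, 211, -41), (125, 571, 202, -42), (128, 569, 188, -27), (131, 569, 180, -28), (134, 565, 163, -3), (137, 564, 154, 0), (140, 565, 146, -2), (143
[... 730 characters left out ...]
 (143, 454, 123, 5)]
235 [(107, 425, 235, -43), (122, 426, 186, -24), (125, 426, 178, -24), (128, 425, 161, 2), (131, 425, 154, 0), (134, 426, 145, 1), (137, 426, 137, 0), (140, 427, 129, 0), (143, 427, 121, -1)]
245 [(122, 399, 182, -22), (125, 399, 174, -22), (128, 398, 158, 0), (131, 399, 149, 4), (134, 399, 142, 1), (137, 399, 133, 2), (140, 400, 126, -1), (143, 400, 117, 3)]
255 [(119, 371, 189, -28), (122, 372, 179, -24), (125, 372, 163, -1), (128, 372, 155, 0), (131, 372, 146, 4), (134, 373, 139, -1), (137, 373, 130, 3), (140, 374, 123, -1), (143, 374, 115, -1)]
shaker top [ 0.74765327 -0.1376569   0.11534311] [ 0.34391199 -0.18935057  0.0901119 ] [ 0.7926346  -0.10124743  1.06556936]
```

```bash
cat >> h.py <<'E'
from scipy.spatial.transform import Rotation as Ro
def go(g,yaw=0,tilt=0):
    "grasp-point goal (m), yaw of closing axis from world y, tilt leaning body to -x -> row from current pose"
    o=get_obs();R0=Ro.from_quat(o["tool_rot"])
    R=Ro.from_euler('z',yaw)*Ro.from_matrix([[-1,0,0],[0,1,0],[0,0,-1]])*Ro.from_euler('y',tilt)
    t=np.array(g)-R.apply([0,0,.164])
    print("row",(R0.inv().apply(t-o["position"])/.04).round(3).tolist(),(R0.inv()*R).as_rotvec().round(4).tolist(),"zdir",R.apply([0,0,1]).round(2))
def st():
    o=get_obs();R=Ro.from_quat(o["tool_rot"]);y=R.apply([0,1,0])
    print("t",o["time"],"grasp",(o["position"]+R.apply([0,0,.164])).round(4),"yaw",np.arctan2(-y[0],y[1]).round(3),"F",np.round(o["ft_force"],1),"w",o["grip_width"],o["grip_force"])
E
python3 -c "
from h import *
st();go([.49,.234,.03]);go([.49,.234,-.04])"
```

```text
t 0.1 grasp [0.1372 0.6091 0.2399] yaw -0.222 F [-0.9 -0.2  0.1] w 0.08686537346061521 0.0
row [-10.667, -7.207, 5.257] [-0.0019, -0.0005, -0.2217] zdir [ 0.  0. -1.]
row [-10.667, -7.203, 7.007] [-0.0019, -0.0005, -0.2217] zdir [ 0.  0. -1.]
```

>>> move_arm([
  [[-10.67, -7.2, 5.25, 0, 0, -0.2217], [-10.67, -7.2, 5.25, 0, 0, -0.2217], [-10.67, -7.2, 5.25, 0, 0, -0.2217], [-10.67, -7.2, 5.25, 0, 0, -0.2217], [-10.67, -7.2, 5.25, 0, 0, -0.2217], [-10.67, -7.2, 5.25, 0, 0, -0.2217], [-10.67, -7.2, 5.25, 0, 0, -0.2217], [-10.67, -7.2, 5.25, 0, 0, -0.2217], [-10.67, -7.2, 5.25, 0, 0, -0.2217], [-10.67, -7.2, 5.25, 0, 0, -0.2217], [-10.67, -7.2, 5.25, 0, 0, -0.2217], [-10.67, -7.2, 5.25, 0, 0, -0.2217]],
], claw=0.08)

```text
time: 1.6
position: [0.4894, 0.2358, 0.1951]
tool_rot: [-0.001, 1.0, -0.0, -0.0]
ft_force: [-0.4, -0.3, 0.7]
grip_width: 0.0394
grip_force: 0.0
```

Run:
```python
from h import *
st();go([.49,.234,-.04])
c=camera("wrist");cv2.imwrite("pics/w1.png",c["pixels"])
W=cloud(c);m=(W[...,2]<-.035)&(W[...,2]>-.06)&(abs(W[...,0]-.49)<.06)&(W[...,1]>.2);p=W[m];print(len(p),len(p) and np.percentile(p,[2,50,98],axis=0))
```

```text
t 1.6 grasp [0.4893 0.2358 0.0311] yaw 0.002 F [-0.4 -0.3  0.7] w 0.039413555814043814 0.0
row [-0.017, -0.046, 1.778] [-0.0, -0.0005, 0.0017] zdir [ 0.  0. -1.]
1722 [[ 0.43211305  0.22884873 -0.04799799]
 [ 0.47433531  0.23451474 -0.04428447]
 [ 0.54760793  0.2401427  -0.04231596]]
```

View pics/w1.png

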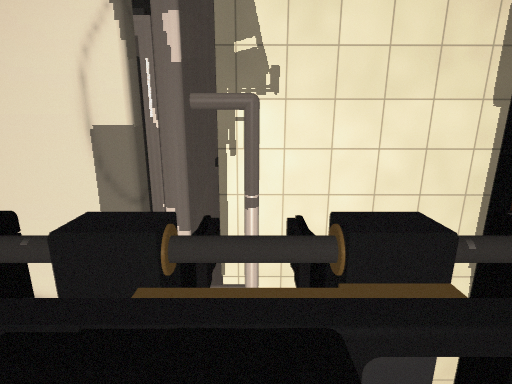

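The wrist view shows the bar (column ~252) centred between the fingers (~210 and ~298), and the depth puts it at y 0.2345. I'll go down and grip.

>>> move_arm([
  [[0, -0.03, 0.6, 0, 0, 0], [0, -0.03, 1.2, 0, 0, 0], [0, -0.03, 1.5, 0, 0, 0], [0, -0.03, 1.78, 0, 0, 0], [0, -0.03, 1.78, 0, 0, 0]],
])

```text
time: 2.28
position: [0.4902, 0.2339, 0.1232]
tool_rot: [-0.0, 1.0, -0.0, -0.0]
ft_force: [0.4, 0.3, 1.3]
grip_width: 0.0399
grip_force: 0.0
```

>>> move_arm([
  [[0, 0, 0, 0, 0, 0], [0, 0, 0, 0, 0, 0], [0, 0, 0, 0, 0, 0], [0, 0, 0, 0, 0, 0]],
], claw=1, squeeze=25)

```text
time: 2.78
position: [0.4906, 0.2337, 0.1239]
tool_rot: [0.0, 1.0, 0.0, 0.0]
ft_force: [0.0, 1.5, 2.5]
grip_width: 0.0116
grip_force: 25.0
```

>>> move_arm([
  [[0, 0.4, 0, 0, 0, 0], [0, 0.9, 0, 0, 0, 0], [0, 1.4, 0, 0, 0, 0], [0, 1.9, 0, 0, 0, 0], [0, 2.4, 0, 0, 0, 0], [0, 2.8, 0, 0, 0, 0], [0, 3.1, 0, 0, 0, 0], [0, 3.25, 0, 0, 0, 0], [0, 3.35, 0, 0, 0, 0], [0, 3.35, 0, 0, 0, 0], [0, 3.35, 0, 0, 0, 0]],
])

```text
time: 4.15
position: [0.4905, 0.369, 0.1239]
tool_rot: [0.0, 1.0, 0.001, 0.001]
ft_force: [0.5, 0.9, 5.0]
grip_width: 0.0115
grip_force: 25.0
```

>>> move_arm([
  [[0, 0.05, 0, 0, 0, 0], [0, 0.1, 0, 0, 0, 0], [0, 0.15, 0, 0, 0, 0], [0, 0.15, 0, 0, 0, 0]],
])

```text
time: 4.65
position: [0.4907, 0.373, 0.1239]
tool_rot: [-0.001, 1.0, -0.001, -0.0]
ft_force: [1.9, -7.6, 7.3]
grip_width: 0.0111
grip_force: 25.0
```

>>> move_arm([
  [[0, -0.05, 0, 0, 0, 0], [0, -0.05, 0, 0, 0, 0], [0, -0.05, 0, 0, 0, 0], [0, -0.05, -1, 0, 0, 0], [0, -0.05, -2.5, 0, 0, 0], [0, -0.05, -4, 0, 0, 0], [0, -0.05, -5, 0, 0, 0], [0, -0.05, -5, 0, 0, 0]],
], claw=0.08)

```text
time: 5.65
position: [0.4912, 0.3726, 0.3274]
tool_rot: [-0.0, 1.0, 0.002, 0.004]
ft_force: [0.6, -0.3, -0.1]
grip_width: 0.04
grip_force: 0.0
```

Run:
```python
from h import *
st();c=camera("top");cv2.imwrite("pics/t2.png",cv2.resize(c["pixels"][90:300,80:300],None,fx=2.7,fy=2.7))
W=cloud(c)
m=(abs(W[...,2]+.047)<.01)&(W[...,1]>.34)&(W[...,1]<.39);p=W[m];print("bar",len(p),len(p) and np.percentile(p,[2,50,98],axis=0))
m=(abs(W[...,2]+.132)<.012)&(W[...,1]>.15);p=W[m];print("floor",len(p),len(p) and np.percentile(p,[2,50,98],axis=0))
c=dict(np.load("top0.npz"));p=cloud(c)[85:145,225:265].reshape(-1,3);p=p[(p[:,2]>.085)&(p[:,2]<.12)]
print("shaker",len(p),np.percentile(p,[3,50,97],axis=0))
c=dict(np.load("scene0.npz"));p=cloud(c)[200:245,185:222].reshape(-1,3);p=p[(p[:,2]>.015)&(p[:,2]<.12)]
print("shaker",len(p),np.percentile(p,[3,50,97],axis=0))
go([.667,-.193,.12],-.235,.3);go([.663,-.192,.022],-.235,.3)
```

```text
t 5.65 grasp [0.4924 0.3732 0.1634] yaw 0.0 F [ 0.6 -0.3 -0.1] w 0.040019892299054734 0.0
bar 337 [[ 0.40525517  0.34186775 -0.04996571]
 [ 0.4868019   0.36914505 -0.04456845]
 [ 0.57211849  0.37760893 -0.03881197]]
floor 2555 [[ 0.37186606  0.20978007 -0.13653974]
 [ 0.4871099   0.25762256 -0.13129813]
 [ 0.61044713  0.30333846 -0.12409478]]
shaker 541 [[ 0.72564487 -0.1674648   0.08928633]
 [ 0.75218195 -0.13684978  0.10162727]
 [ 0.78630494 -0.10516588  0.10726964]]
shaker 838 [[ 0.72985982 -0.15825653  0.02138859]
 [ 0.76311265 -0.11830985  0.09494546]
 [ 0.79074961 -0.10200914  0.10587103]]
row [-5.586, -14.412, 1.198] [-0.0333, 0.3012, 0.2338] zdir [-0.29  0.07 -0.96]
row [-5.479, -14.391, 3.648] [-0.0333, 0.3012, 0.2338] zdir [-0.29  0.07 -0.96]
```

View pics/t2.png

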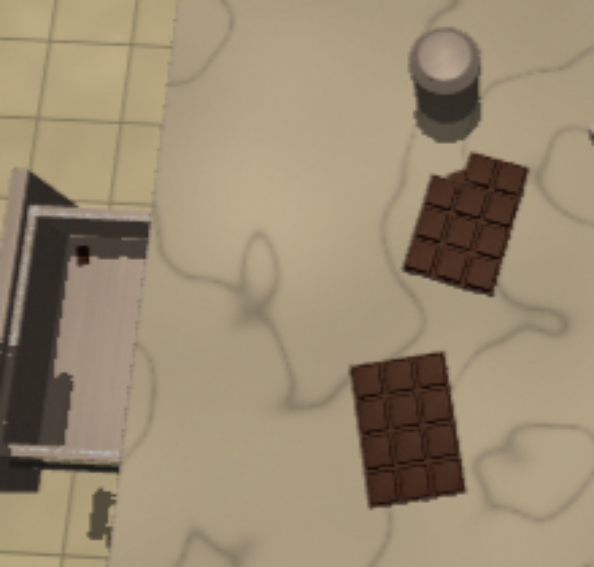

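```bash
python3 -c "
from h import *
go([.663,-.192,.12],-.235,-.3)"
```

```text
row [-3.13, -13.822, 1.192] [0.0373, -0.2961, 0.2331] zdir [ 0.29 -0.07 -0.96]
```

>>> move_arm([
  [[-3.13, -13.82, 1.19, 0.0373, -0.2961, 0.2331], [-3.13, -13.82, 1.19, 0.0373, -0.2961, 0.2331], [-3.13, -13.82, 1.19, 0.0373, -0.2961, 0.2331], [-3.13, -13.82, 1.19, 0.0373, -0.2961, 0.2331], [-3.13, -13.82, 1.19, 0.0373, -0.2961, 0.2331], [-3.13, -13.82, 1.19, 0.0373, -0.2961, 0.2331], [-3.13, -13.82, 1.19, 0.0373, -0.2961, 0.2331], [-3.13, -13.82, 1.19, 0.0373, -0.2961, 0.2331], [-3.13, -13.82, 1.19, 0.0373, -0.2961, 0.2331], [-3.13, -13.82, 1.19, 0.0373, -0.2961, 0.2331], [-3.13, -13.82, 1.19, 0.0373, -0.2961, 0.2331], [-3.13, -13.82, 1.19, 0.0373, -0.2961, 0.2331]],
], claw=-1)

```text
time: 7.2
position: [0.6148, -0.1791, 0.2748]
tool_rot: [0.115, 0.982, -0.018, 0.146]
ft_force: [-0.6, 0.4, 0.2]
grip_width: 0.0868
grip_force: 0.0
```

Run:
```python
from h import *
st();go([.663,-.192,.024],-.235,-.3)
c=camera("wrist");cv2.imwrite("pics/w3.png",c["pixels"])
```

```text
t 7.2 grasp [ 0.6611 -0.1903  0.1179] yaw -0.233 F [-0.6  0.4  0.2] w 0.08676690714414693 0.0
row [0.65, -0.03, 2.263] [-0.0007, -0.0057, 0.0019] zdir [ 0.29 -0.07 -0.96]
```

View pics/w3.png

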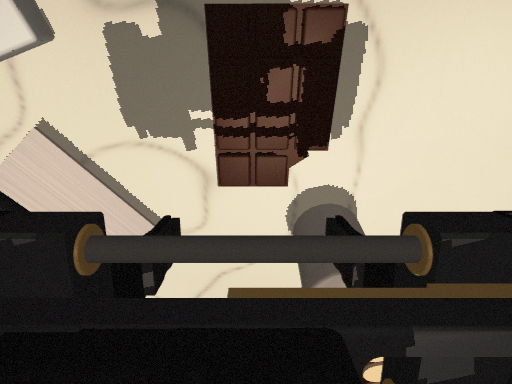

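The wrist view shows the notched end of the tablet (columns 218–288, row ~185) centred between the fingers (165–340). The shaker is clear to the right at (325,210). Lowering straight down now.

>>> move_arm([
  [[0.16, 0, 0.6, 0, 0, 0], [0.33, -0.02, 1.2, 0, 0, 0], [0.5, -0.03, 1.8, 0, 0, 0], [0.6, -0.03, 2.1, 0, 0, 0], [0.65, -0.03, 2.26, 0, -0.005, 0], [0.65, -0.03, 2.26, 0, -0.005, 0]],
])

```text
time: 8.0
position: [0.617, -0.1825, 0.182]
tool_rot: [0.116, 0.982, -0.019, 0.15]
ft_force: [0.6, -0.0, -0.2]
grip_width: 0.087
grip_force: 0.1
```

>>> move_arm([
  [[0, 0, 0, 0, 0, 0], [0, 0, 0, 0, 0, 0], [0, 0, 0, 0, 0, 0], [0, 0, 0, 0, 0, 0], [0, 0, 0, 0, 0, 0]],
], claw=1, squeeze=8)

```text
time: 8.62
position: [0.6173, -0.1833, 0.1827]
tool_rot: [0.116, 0.982, -0.019, 0.151]
ft_force: [-0.1, -0.7, 5.0]
grip_width: 0.0638
grip_force: 9.5
```

Run:
```python
from h import *
st()
c=camera("top");cv2.imwrite("pics/t4.png",cv2.resize(c["pixels"][90:300,180:330],None,fx=2.7,fy=2.7))
```

```text
t 8.625 grasp [ 0.6651 -0.1952  0.0262] yaw -0.235 F [-0.1 -0.7  5. ] w 0.06379010350793575 9.521123464219272
```

View pics/t4.png

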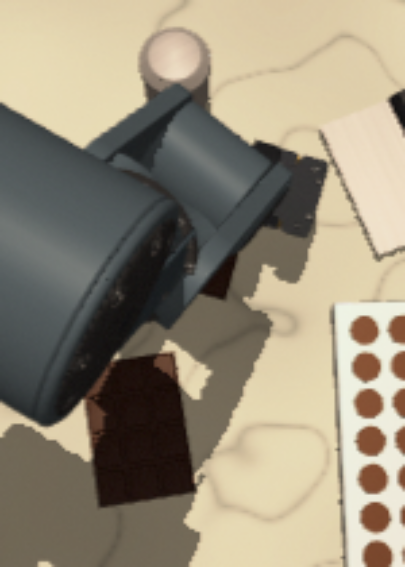

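```bash
python3 -c "
from h import *
go([.645,0,.026],-.1,-.3)"
```

```text
row [1.518, 4.453, -0.492] [-0.0431, 0.0046, -0.1284] zdir [ 0.29 -0.03 -0.96]
```

>>> move_arm([
  [[0.15, 0.3, -0.05, -0.004, 0, -0.01], [0.3, 0.75, -0.1, -0.007, 0.001, -0.022], [0.43, 1.2, -0.14, -0.012, 0.001, -0.035], [0.57, 1.65, -0.19, -0.016, 0.002, -0.047], [0.74, 2.15, -0.24, -0.021, 0.002, -0.062], [0.9, 2.65, -0.29, -0.026, 0.003, -0.076], [1.07, 3.15, -0.35, -0.03, 0.003, -0.091], [1.25, 3.65, -0.4, -0.035, 0.004, -0.105], [1.4, 4.1, -0.45, -0.04, 0.004, -0.118], [1.52, 4.45, -0.49, -0.043, 0.005, -0.128], [1.52, 4.45, -0.49, -0.043, 0.005, -0.128]],
])

```text
time: 10.05
position: [0.5959, 0.008, 0.1827]
tool_rot: [0.049, 0.988, -0.006, 0.149]
ft_force: [1.6, 4.0, 7.4]
grip_width: 0.0636
grip_force: 9.4
```

```bash
python3 -c "
from h import *
st();go([.537,.13,.026],0,-.3)"
```

```text
t 10.05 grasp [0.6439 0.0036 0.026 ] yaw -0.098 F [1.6 4.  7.4] w 0.06359864839154332 9.378806840395555
row [2.841, 2.773, -0.867] [-0.0269, -0.0015, -0.0942] zdir [ 0.3   0.   -0.96]
```

>>> move_arm([
  [[0.25, 0.25, -0.08, -0.003, 0, -0.008], [0.55, 0.55, -0.17, -0.005, 0, -0.019], [0.85, 0.83, -0.26, -0.008, 0, -0.028], [1.15, 1.12, -0.35, -0.011, 0, -0.038], [1.45, 1.42, -0.44, -0.014, 0, -0.048], [1.75, 1.71, -0.53, -0.017, -0.001, -0.058], [2.05, 2.0, -0.63, -0.02, -0.001, -0.068], [2.35, 2.3, -0.72, -0.022, -0.001, -0.078], [2.62, 2.56, -0.8, -0.025, -0.001, -0.087], [2.84, 2.77, -0.87, -0.027, -0.001, -0.094], [2.84, 2.77, -0.87, -0.027, -0.001, -0.094]],
])

```text
time: 11.42
position: [0.4873, 0.129, 0.1826]
tool_rot: [0.0, 0.989, -0.0, 0.149]
ft_force: [-0.9, 5.5, 9.9]
grip_width: 0.0639
grip_force: 9.3
```

Run:
```python
from h import *
st()
c=camera("wrist");cv2.imwrite("pics/w5.png",c["pixels"]);W=cloud(c)
g=c["pixels"].max(2);m=(abs(W[...,2]-.013)<.006)&(g<110)&(W[...,1]<.26)&(W[...,1]>.03)&(abs(W[...,0]-.45)<.12);p=W[m][:,:2]
print(len(p),np.percentile(p,[1,99],axis=0),cv2.minAreaRect((p*1000).astype(np.float32)))
```

```text
t 11.425 grasp [0.5355 0.1289 0.0258] yaw -0.0 F [-0.9  5.5  9.9] w 0.0638563523138308 9.304532903479412
45851 [[0.42442661 0.09687668]
 [0.5357074  0.18933206]] ((483.0359191894531, 140.66172790527344), (104.67740631103516, 118.41030883789062), 89.9570541381836)
```

View pics/w5.png

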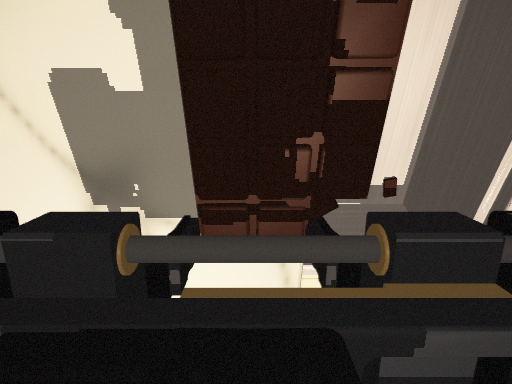

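The tablet is held square by the notch (columns 180–400) with its +y edge over the drawer. Its y range is 0.097–0.189. I'll release it, lift clear, and come in behind it to push.

>>> move_arm([
  [[0, 0, 0, 0, 0, 0], [0, 0, 0, 0, 0, 0], [0, 0, 0, 0, 0, 0], [-0.3, 0, -0.95, 0, 0, 0], [-0.6, 0, -1.9, 0, 0, 0], [-0.6, 0, -1.9, 0, 0, 0]],
], claw=-1)

```text
time: 12.22
position: [0.4901, 0.1273, 0.2639]
tool_rot: [0.001, 0.989, -0.001, 0.151]
ft_force: [0.5, -0.1, -0.2]
grip_width: 0.0869
grip_force: 0.0
```

```bash
python3 -c "
from h import *
st();print(get_obs()['q'])
go([.485,.045,.12],1.5708,0);go([.485,.045,.12],-1.5708,0)"
```

```text
t 12.225 grasp [0.5391 0.127  0.1074] yaw -0.003 F [ 0.5 -0.1 -0.2] w 0.08694156666115285 0.0
[ 0.03612515  0.57921364  1.93960368 -0.03886033  0.32015604 -1.4971064 ]
row [-0.032, -2.058, -0.514] [-0.2388, 0.2371, -1.5602] zdir [ 0.  0. -1.]
row [-0.032, -2.058, -0.514] [0.2369, 0.2386, 1.5552] zdir [ 0.  0. -1.]
```

>>> move_arm([
  [[-0.03, -2.06, -0.51, 0.2369, 0.2386, 1.5552], [-0.03, -2.06, -0.51, 0.2369, 0.2386, 1.5552], [-0.03, -2.06, -0.51, 0.2369, 0.2386, 1.5552], [-0.03, -2.06, -0.51, 0.2369, 0.2386, 1.5552], [-0.03, -2.06, -0.51, 0.2369, 0.2386, 1.5552], [-0.03, -2.06, -0.51, 0.2369, 0.2386, 1.5552], [-0.03, -2.06, -0.51, 0.2369, 0.2386, 1.5552], [-0.03, -2.06, -0.51, 0.2369, 0.2386, 1.5552], [-0.03, -2.06, -0.51, 0.2369, 0.2386, 1.5552], [-0.03, -2.06, -0.51, 0.2369, 0.2386, 1.5552], [-0.03, -2.06, -0.51, 0.2369, 0.2386, 1.5552]],
])

```text
time: 13.6
position: [0.4843, 0.0449, 0.281]
tool_rot: [0.707, 0.708, -0.002, -0.002]
ft_force: [-0.8, 0.1, -0.6]
grip_width: 0.0869
grip_force: 0.0
```

Run:
```python
from h import *
st();go([.485,.045,.021],-1.5708,0);print(get_obs()['q'][5])
for n in("top","wrist"):
    c=camera(n);W=cloud(c);g=c["pixels"].max(2)
    m=(abs(W[...,2]-.013)<.006)&(g<110)&(W[...,1]<.26)&(W[...,1]>.03)&(abs(W[...,0]-.48)<.12);p=W[m][:,:2]
    if len(p)>50:print(n,len(p),np.percentile(p,[1,99],axis=0),cv2.minAreaRect((p*1000).astype(np.float32)))
```

```text
t 13.6 grasp [0.4832 0.0448 0.117 ] yaw -1.57 F [-0.8  0.1 -0.6] w 0.08692452452491847 0.0
row [0.004, 0.033, 2.4] [-0.0062, 0.0002, 0.0013] zdir [ 0.  0. -1.]
-0.1376446111630815
wrist 19219 [[0.41384291 0.09761339]
 [0.54833773 0.19038142]] ((481.36041259765625, 144.2466278076172), (139.83480834960938, 96.08940124511719), 0.6366508603096008)
```

>>> move_arm([
  [[0, 0, 0.8, 0, 0, 0], [0, 0, 1.6, 0, 0, 0], [0, 0, 2.1, 0, 0, 0], [0, 0, 2.38, 0, 0, 0], [0, 0, 2.38, 0, 0, 0], [0.4, 0, 2.38, 0, 0, 0], [0.8, 0, 2.38, 0, 0, 0], [1.0, 0, 2.38, 0, 0, 0], [1.2, 0, 2.38, 0, 0, 0]],
])

```text
time: 14.82
position: [0.4843, 0.0937, 0.187]
tool_rot: [0.707, 0.708, -0.001, -0.001]
ft_force: [0.1, -1.1, 1.7]
grip_width: 0.0874
grip_force: 0.7
```

>>> move_arm([
  [[0.25, 0, 0, 0, 0, 0], [0.55, 0, 0, 0, 0, 0], [0.9, 0, 0, 0, 0, 0], [1.3, 0, 0, 0, 0, 0], [1.6, 0, 0, 0, 0, 0], [1.6, 0, 0, 0, 0, 0], [1.6, 0, 0, 0, 0, 0]],
])

```text
time: 15.7
position: [0.4842, 0.1569, 0.1865]
tool_rot: [0.707, 0.707, -0.002, -0.002]
ft_force: [0.2, -0.2, 0.4]
grip_width: 0.0873
grip_force: 0.0
```

Run:
```python
from h import *
st()
c=camera("wrist");a=c["pixels"]
b=camera("scene")["pixels"];cv2.imwrite("pics/d6.png",np.vstack([cv2.resize(a,(400,300)),cv2.resize(b[180:384,220:480],(400,300))]))
```

```text
t 15.7 grasp [0.4834 0.1569 0.0225] yaw -1.57 F [ 0.2 -0.2  0.4] w 0.08733898854558554 0.0
```

View pics/d6.png

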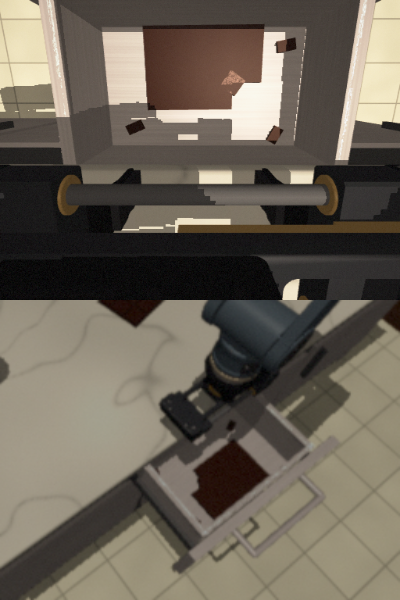

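The tablet lies flat in the pan (wrist view, columns 145–263, rows 27–108). Next I go over to the outside of the handle and push it shut.

>>> move_arm([
  [[0, 0, -1.0, 0, 0, 0], [0, 0, -2.0, 0, 0, 0], [1.5, 0, -2.0, 0, 0, 0], [3.0, -0.1, -2.0, 0, 0, 0], [4.5, -0.15, -2.0, 0, 0, 0], [6.0, -0.15, -2.0, 0, 0, 0], [6.6, -0.15, -2.0, 0, 0, 0], [6.6, -0.15, -1.0, 0, 0, 0], [6.6, -0.15, 0, 0, 0, 0], [6.6, -0.15, 0.8, 0, 0, 0], [6.6, -0.15, 1.6, 0, 0, 0], [6.6, -0.15, 1.6, 0, 0, 0]],
], claw=1)

```text
time: 17.3
position: [0.477, 0.4195, 0.1199]
tool_rot: [0.707, 0.707, -0.005, -0.002]
ft_force: [-0.1, -0.4, 0.3]
grip_width: 0.0005
grip_force: 0.0
```

Run:
```python
from h import *
st()
c=camera("wrist");W=cloud(c)
m=(W[...,2]<-.08)&(W[...,1]>.17)&(W[...,1]<.3)&(W[...,2]>-.14)&(abs(W[...,0]-.49)<.12)&(c["pixels"].max(2)<110);p=W[m]
print(len(p),len(p) and np.percentile(p,[2,50,98],axis=0))
```

```text
t 17.3 grasp [ 0.4753  0.419  -0.0441] yaw -1.572 F [-0.1 -0.4  0.3] w 0.0005206921136304642 0.0
0 0
```

>>> move_arm([
  [[-0.4, 0, 0, 0, 0, 0], [-0.7, 0, 0, 0, 0, 0], [-1.0, 0, 0, 0, 0, 0], [-1.3, 0, 0, 0, 0, 0], [-1.65, 0, 0, 0, 0, 0], [-2.0, 0, 0, 0, 0, 0], [-2.35, 0, 0, 0, 0, 0], [-2.7, 0, 0, 0, 0, 0], [-3.05, 0, 0, 0, 0, 0], [-3.4, 0, 0, 0, 0, 0], [-3.75, 0, 0, 0, 0, 0], [-4.1, 0, 0, 0, 0, 0]],
])

```text
time: 18.85
position: [0.4781, 0.256, 0.1225]
tool_rot: [0.707, 0.707, -0.001, -0.001]
ft_force: [2.1, 3.3, 1.3]
grip_width: 0.0007
grip_force: 1.7
```

>>> move_arm([
  [[-0.15, 0, 0, 0, 0, 0], [-0.25, 0, 0, 0, 0, 0], [-0.35, 0, 0, 0, 0, 0], [-0.42, 0, 0, 0, 0, 0], [-0.48, 0, 0, 0, 0, 0], [-0.52, 0, 0, 0, 0, 0], [-0.52, 0, 0, 0, 0, 0]],
])

```text
time: 19.73
position: [0.4783, 0.2359, 0.1226]
tool_rot: [0.707, 0.707, -0.001, -0.001]
ft_force: [-0.0, -0.5, -0.7]
grip_width: 0.0004
grip_force: 0.1
```

>>> move_arm([
  [[-0.05, 0, 0, 0, 0, 0], [-0.1, 0, 0, 0, 0, 0], [-0.13, 0, 0, 0, 0, 0], [-0.16, 0, 0, 0, 0, 0]],
])

```text
time: 20.23
position: [0.4781, 0.2327, 0.1227]
tool_rot: [0.708, 0.706, 0.001, -0.002]
ft_force: [-3.3, 26.5, -1.9]
grip_width: 0.0003
grip_force: 12.9
```

>>> move_arm([
  [[0.2, 0, 0, 0, 0, 0], [0.8, 0, 0, 0, 0, 0], [1.2, 0, 0, 0, 0, 0], [1.2, 0, -1.5, 0, 0, 0], [1.5, 0, -3, 0, 0, 0], [3, 0, -4.5, 0, 0, 0], [4, 0, -5, 0, 0, 0], [4, 0, -5, 0, 0, 0], [4, 0, -5, 0, 0, 0]],
])

```text
time: 21.35
position: [0.4782, 0.3894, 0.3221]
tool_rot: [0.707, 0.708, -0.002, -0.001]
ft_force: [-0.1, -0.2, -0.2]
grip_width: 0.0004
grip_force: 0.0
```

Run:
```python
from h import *
st();c=camera("top");cv2.imwrite("pics/t7.png",c["pixels"]);W=cloud(c)
def bar(W,y0,y1):
    m=(W[...,2]<-.038)&(W[...,2]>-.052)&(W[...,1]>y0)&(W[...,1]<y1)&(abs(W[...,0]-.49)<.06);p=W[m];return len(p),np.percentile(p[:,1],[3,50,97])
print("start",bar(cloud(dict(np.load("top0.npz"))),.2,.25),"now",bar(W,.19,.25))
a=dict(np.load("top0.npz"))["pixels"];d=cv2.absdiff(a,c["pixels"]).max(2);print([(n,int((d[s]>40).sum())) for n,s in dict(whole=np.s_[215:282,206:256],mould=np.s_[200:310,300:362],scr=np.s_[122:188,296:356],shk=np.s_[98:142,230:260]).items()])
```

```text
t 21.35 grasp [0.4774 0.3892 0.1581] yaw -1.57 F [-0.1 -0.2 -0.2] w 0.0003685615847570119 0.0
start (183, array([0.22878468, 0.23347121, 0.24002371])) now (182, array([0.21187405, 0.21637234, 0.22295407]))
[('whole', 0), ('mould', 0), ('scr', 0), ('shk', 0)]
```

View pics/t7.png

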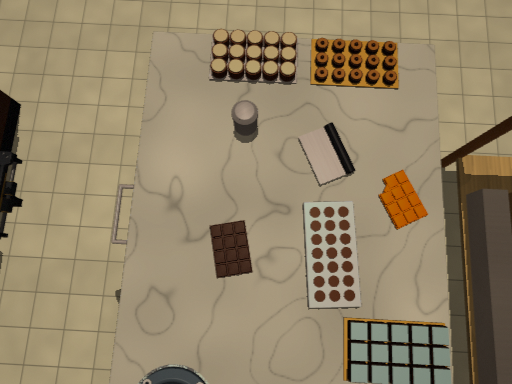

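The drawer is shut: the bar is at y 0.216 (image column ~122) and I felt the hard stop. None of the objects that must stay have moved. Handing in.

```bash
python3 -c "
from rig import *
print(hand_in())"
```

```text
the job is handed in; nothing more can be done
None
```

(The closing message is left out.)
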